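# Clear a post-bound volume and snap its cap on

## Robot

A 7-joint arm with a two-finger parallel gripper is mounted at the origin on the work surface. World frame = base frame: x ahead of the robot, y to its left, z up, the work surface at z = 0. Lengths are in m, angles in rad, forces in N, time in s.
With the tool pointing down it reaches from about 0.4 to 0.875 m from the base axis. Payload 6.5 kg.
Tool frame: the origin (TCP) lies midway between the tips of the shut fingers; the grasp point (between the pads) lies env.tcp_to_grasp behind it (env.tcp_to_grasp is the distance from the TCP to the grasp point, in m); z points along the fingers, y is the line along which they close (so a half turn about z gives the same grasp; the last joint's range is limited). The gripper opens to 85 mm and grips with 20 to 120 N. Pads are 22 mm wide; open, the fingers measure 114 mm over their backs; the gripper's body (76 mm by 85 mm) begins 54 mm behind the grasp point. The pads swing forward as they close: fully open they stand 13 mm farther back than shut.
Start: joints at [1.093, 0.536, -0.004, 1.538, 0.003, 1.067, -0.071], TCP at [0.26, -0.596, 0.195] pointing down, gripper open.
Joint ranges: [-2.7, 2.7], [-0.37, 2.16], [-1.27, 1.26], [0.24, 2.4], [-1.31, 4.45], [0.19, 1.91], [-2.76, 2.76]. Speed limits (rad/s): [2.39, 2.39, 3.14, 3.14, 3.14, 3.14, 3.14].

## Interface

Orientations are given as [roll, pitch, yaw] about the fixed x, y, z axes, in that order (R = Rz(yaw) Ry(pitch) Rx(roll)).
In Python, from bench import readout, imaging, sign_off, env gives the robot as it stands.
- The arm moves only by the tool drive_tool, never from a script. Its argument "moves" is text: rows parted by semicolons, each of 7 numbers parted by spaces: the shift along the world's x, y, z in mm, then the turn, a rotation vector about the world's x, y, z in degrees, then the finger opening in mm, from 0 to 85.4. In form: x y z ax ay az gripper; .... A call has exactly 10 rows; each row shifts and turns the commanded pose from where the row before left it; what a row does not reach is not made up. A row lasts 1/12 s, in which the tool goes at most 41.7 mm and 7.16 degrees, less where a joint would pass 70% of its speed; a pose out of reach is approached as far as the arm can. A call with a gripper value outside its range is refused whole. The fingers move at their own pace and stop on an object; the grip force is fixed at half the most. Time passes only in rows, so rows that do not move let the fingers close, or fill a call up. It gives the time, the measured TCP pose, the force, the opening and the grip force at its end, in the units of the state.
- readout.state(): the state, without advancing time (a new reading comes with each control period).
- imaging.capture(name): name is "scene" or "top" or "wrist"; returns the picture (420x560x3 uint8, red, green, blue); there is no depth.
- imaging.get_calibration(name): a dict with "fx", "fy", "cx", "cy" (pixels), "dist" ([k1, k2, p1, p2, k3] as OpenCV has them; the pictures are not rectified), "pose" (4x4, takes a point from camera to world coordinates). Camera axes: x right, y down, z forward; pixel columns grow to the right and rows downward; lengths in m; the calibration is good to about 2 mm. A picture is of the moment at which its call begins: read the wrist's pose just before it. get_calibration takes no time and is no camera call; for the wrist camera it gives the pose at the moment of the call.
- sign_off(): hands the job in; it is judged then, once.
The state is a dict: "t": time; "joint_pos": joint angles; "qvel": joint speeds; "tau": joint torques, N m; "tcp_pos": TCP position; "orientation": TCP orientation; "contact_force": force on the tool from outside, world axes, zero at the start; "torque": the same for the moment, N m; "width": opening from 0.0 (shut) to 1.0 (fully open); "grip_force": force on a finger pad.
Only numpy, scipy, OpenCV 4.12 (cv2) and the standard library are available. Lean on these libraries where they do the work, as an engineer would, in place of code of your own. Each camera call takes 0.05 s, during which the arm holds its last target. There are 200 camera calls.

## Task

With the wooden scraper block, and never with the gripper itself, wipe all three bits of broken wax seal off the cover of the volume so that they lie on the desk, then set the scraper down on the desk clear of the volume. After that press the loose cap down over the bare post until it clicks and sits fully home on the flange, and keep pressing: finish while still holding the cap and pushing it down with a steady, clear push (about 10 N), without letting go. Leave the loupe, the old book and the pencil cup where they are.

Things in the scene. Friction and masses are not known exactly. Their poses are not given: they have to be found in the camera images.
- volume: Closed grey volume lying flat, fixed; 200 mm (own x) by 270 mm (own y), cover top 36 mm above the desk. Origin centre of underside, z up. Two posts stand near its -y edge (y = -85 mm, x = +60 and -60 mm; one bare, one capped, either way round). The wax bits lie at y = +10 to +100 mm, within 30 mm of the middle in x; their nearest free edge is the +y one, y = +135 mm.
- post: Bare metal post, fixed. Origin on the cover, centre of its flange's underside, z up. Flange 48 mm wide, 4 mm thick; stem 24 mm wide, top 28 mm above the origin, last 6 mm tapering to 14 mm. Three sprung balls bulge 3.5 mm from the stem. A cap meets them with its rim 12 mm above the flange; after a push of some 10 to 15 N it clicks past, the force drops, and it goes on down to the flange.
- capped: The other post of the volume with its cap already on, fixed: a black cylinder 40 mm in diameter on a 48 mm flange, top 50 mm above its origin, which lies on the cover top. Leave as it is.
- cap_center (a point): Centre (half-way up, on the axis) of the loose cap: black plastic cylinder, 40 mm wide, 46 mm high, 60 g, upright on the desk, open side down, z up. Bore 32 mm wide, 34 mm deep, inner lip 27 mm wide, 3 to 7 mm above the rim. Home on the post, its rim is on the flange and its centre 27 mm above the post's origin. Grip it at the centre across any diameter.
- scraper_grip (a point): Point on the middle of the wooden scraper block, 40 mm above its underside. Foot 120 mm (own x) by 28 mm (own y), 14 mm high; on it an upright grip rib 75 mm (x) by 18 mm (y), 14 to 60 mm high: pinch it across y. Stands on its foot on the desk, 150 g, z up. Wipes broadside, along its own y.
- bit0: Reddish bit of broken wax seal, about 22 x 18 mm and 10 mm high, 11 g, loose on the cover of the volume. Origin at the centre of its underside.
- bit1: Reddish bit of broken wax seal, about 22 x 18 mm and 10 mm high, 11 g, loose on the cover of the volume. Origin at the centre of its underside.
- bit2: Reddish bit of broken wax seal, about 22 x 18 mm and 10 mm high, 11 g, loose on the cover of the volume. Origin at the centre of its underside.
- loupe: Bystander: black waisted stand magnifier with glass top, 48 mm wide, 50 mm high, on the desk beyond the volume. Origin under its centre.
- oldbook: Bystander: old brown book lying flat, 150 x 210 x 44 mm, on the desk to the left. Origin under its centre.
- pencilcup: Bystander: white ceramic cup, 74 mm wide, 95 mm high, on the desk to the right. Origin under its centre.
Not all that is in view belongs to the job. What is shaped like the part that bears cap_center but turquoise is not meant.

How it is judged:
On the way, in this order (a step that is already met when the one before it is completed fails the run):
1. all three wax bits are off the cover and down on the desk, the cap not yet taken away (height (world z) of bit0 between -0.02 and 0.03 m and height (world z) of bit1 between -0.02 and 0.03 m and height (world z) of bit2 between -0.02 and 0.03 m and distance of cap_center from where it was at the start of the episode below 0.05 m), for 0.2 s.
2. the scraper stands or lies on the desk, clear of the volume, let go (height (world z) of scraper_grip below 0.05 m and contact force between the fingers and scraper below 0.1 N and contact force between scraper and volume below 0.1 N and distance of cap_center from where it was at the start of the episode below 0.05 m), for 0.1 s.
3. the cap has clicked past the balls and is pressed home on the flange (z of cap_center in the frame of post between 0.023 and 0.0295 m and horizontal distance between cap_center and post below 0.004 m and angle between cap_center's own z axis and vertical below 0.08 rad and contact force between cap and post above 3 N and contact force between the fingers and cap above 2 N), for 0.3 s.
At the end, for the whole second after the job is handed in: Cap home on the post (centre under 29.5 mm above its origin, 4 mm of the axis, 0.08 rad of upright), held by the gripper and pressed on with over 3 N; the three wax bits on the desk; the scraper at rest on the desk (grip point under 50 mm), not touching the volume (all of step 3 and height (world z) of bit0 between -0.02 and 0.03 m and height (world z) of bit1 between -0.02 and 0.03 m and height (world z) of bit2 between -0.02 and 0.03 m and height (world z) of scraper_grip below 0.05 m and linear speed of scraper below 0.02 m/s and contact force between scraper and volume below 0.1 N); the arm keeps its last pose, push and grip.
It fails at once if the gripper or arm touches a wax bit (contact force between any of the fingers, the arm and bit0 above 0.3 N or contact force between any of the fingers, the arm and bit1 above 0.3 N or contact force between any of the fingers, the arm and bit2 above 0.3 N).
It fails at once if the loupe, old book or pencil cup is shifted by more than 25 mm (distance of any of loupe, oldbook, pencilcup from where it was at the start of the episode above 0.025 m).
It also fails if it takes over 64 s, if anything falls off the work surface, if the arm or the gripper's body presses on something with over 40 N, if the wrist force passes 120 N, or if a joint passes its speed limit or range.

## Working session

There is one attempt and no reset: what is moved stays moved. The work goes in short steps, Python scripts to look and compute and a tool call to move; the robot and the scene stay as the last step left them, time stands still between calls to the robot, and variables do not carry over. Pictures are saved under pics/ and viewed, at most 10 in all, crops included, and the job is handed in when it is done.

Besides the shell and the picture viewer there is one more tool, called after "Call:" as name(argument=value, ...) on one line, values as JSON. drive_tool: Moves the arm, as the interface text tells. Its arguments: {"type":"object","properties":{"moves":{"type":"string"}},"required":["moves"]}

```bash
ls; mkdir -p pics; python3 - <<'E'
from bench import readout, imaging, env
import cv2,json,numpy as np
print(readout.state()); print(env.tcp_to_grasp)
for n in ("scene","top"):
    im=imaging.capture(n); cv2.imwrite(f"pics/{n}0.png",im[:,:,::-1]); c=imaging.get_calibration(n)
    print(n,{k:np.round(v,4).tolist() for k,v in c.items()})
E
```

```text
pics
{'t': 0.0, 'joint_pos': array([ 1.09280204,  0.53719246, -0.00444139,  1.53887042,  0.00262034,
        1.06727573, -0.07122716]), 'qvel': array([-0.00111498,  0.00213014, -0.00066161,  0.000997  , -0.00174194,
        0.00068262,  0.00060219]), 'tau': array([ 5.70933280e-04, -5.83401740e+01,  1.04856100e+00, -2.59100765e+01,
        1.22662089e-02,  9.58651799e-03, -1.45884371e-05]), 'tcp_pos': array([ 0.25986418, -0.5950421 ,  0.19429713]), 'orientation': array([-3.13985831e+00,  1.43950647e-04,  4.11851402e-01]), 'contact_force': array([-0.74091525, -0.30981475, -0.69010504]), 'torque': array([-0.01660881, -0.0421213 ,  0.03000604]), 'grip_force': 0.0, 'width': 1.0010771789390536}
0.0187
scene {'fx': 534.0518, 'fy': 534.0518, 'cx': 273.9424, 'cy': 215.1455, 'dist': [0.0522, 0.0, 0.0, 0.0, 0.0], 'pose': [[0.7732, 0.4556, -0.4411, 1.1774], [0.6341, -0.5619, 0.5312, -0.6436], [-0.0059, -0.6904, -0.7234, 0.9704], [0.0, 0.0, 0.0, 1.0]]}
top {'fx': 446.5043, 'fy': 446.5043, 'cx': 278.6925, 'cy': 205.2405, 'dist': [-0.0824, 0.0, 0.0, 0.0, 0.0], 'pose': [[0.0428, -0.972, 0.231, 0.3475], [-0.9991, -0.0414, 0.0108, 0.013], [-0.0009, -0.2313, -0.9729, 1.2626], [0.0, 0.0, 0.0, 1.0]]}
```

View pics/top0.png

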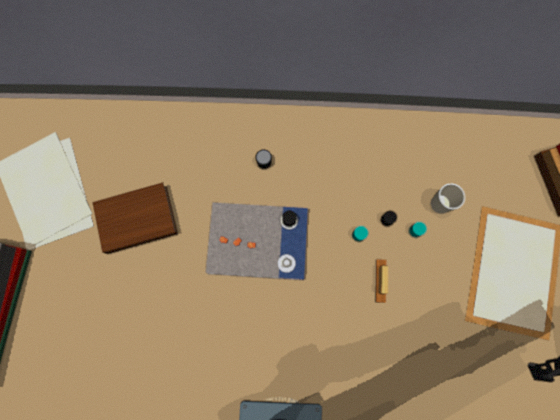

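View pics/scene0.png

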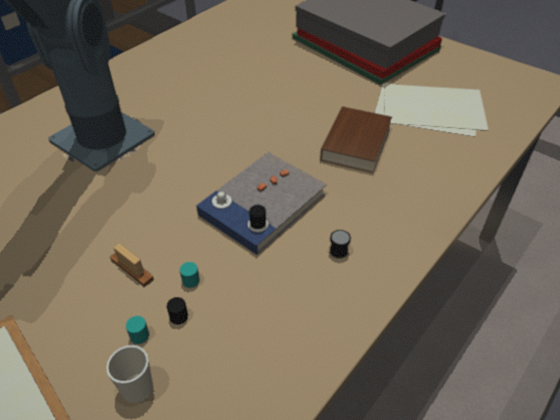

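Top view: volume spans about (208–307, 203–278) with its +y to the image left. The bare post is at (287,263), the capped one at (289,219), and the bits at (223,240), (237,241) and (252,244). The scraper is at (381,281) and the loose black cap at (389,218), between turquoise decoys. The scene view agrees: scraper (131,262), cap (177,310), post (221,199).

```bash
cat > h.py <<'E'
import cv2,numpy as np
def cal(c):
    return np.array([[c["fx"],0,c["cx"]],[0,c["fy"],c["cy"]],[0,0,1]],float),np.array(c["dist"],float),np.array(c["pose"])
def ray(c,p):
    K,d,P=cal(c); u=cv2.undistortPoints(np.float64(p).reshape(-1,1,2),K,d).reshape(-1,2)
    return P[:3,3],np.c_[u,np.ones(len(u))]@P[:3,:3].T
def plane(c,p,z):
    o,r=ray(c,p); return o+r*((z-o[2])/r[:,2])[:,None]
def blobs(m,amin,amax=1e9):
    n,l,s,ce=cv2.connectedComponentsWithStats(m.astype(np.uint8))
    return [(ce[i],s[i],l==i) for i in range(1,n) if amin<=s[i,4]<=amax]
def tri(c1,p1,c2,p2):
    A=np.zeros((3,3));b=np.zeros(3)
    for c,p in((c1,p1),(c2,p2)):
        o,r=ray(c,p);r=r[0]/np.linalg.norm(r[0]);M=np.eye(3)-np.outer(r,r);A+=M;b+=M@o
    return np.linalg.solve(A,b)
E
python3 - <<'E'
from h import *
from bench import imaging
C={n:imaging.get_calibration(n) for n in("scene","top")}
np.set_printoptions(precision=4,suppress=True)
for n,rois in (("top",dict(cap=(375,205,402,230),scr=(370,255,395,305),post=(276,252,298,273),capped=(278,208,300,230),vol=(195,195,318,288),bits=(212,230,262,255))),
          ("scene",dict(cap=(162,295,192,326),scr=(105,238,158,288),post=(208,188,236,210),vol=(190,148,332,250),bits=(250,160,295,196)))):
    im=cv2.imread(f"pics/{n}0.png"); hsv=cv2.cvtColor(im,cv2.COLOR_BGR2HSV); h,s,v=[hsv[:,:,i].astype(int) for i in range(3)]
    for k,(a,b,c,d) in rois.items():
        R=np.zeros(h.shape,bool);R[b:d,a:c]=1
        if k in("cap","capped"): m=R&(v<55);z=.023 if k=="cap" else .036+.027
        elif k=="post": m=R&(s<60)&(v>130);z=.040
        elif k=="bits": m=R&(s>130)&((h<12)|(h>172))&(v>90);z=.041
        elif k=="scr": m=R&(h>16)&(h<26)&(s>150)&(v>150);z=.06
        else: m=R&((s<70)|((h>100)&(h<130)));m=cv2.morphologyEx(m.astype(np.uint8),cv2.MORPH_CLOSE,np.ones((9,9)))>0;z=.036
        for ce,st,l in blobs(m,8):
            if k=="vol" and st[4]<2000: continue
            print(n,k,ce,st,plane(C[n],ce,z)[0])
            if k in("scr","vol"):
                q=cv2.boxPoints(cv2.minAreaRect(np.argwhere(l)[:,::-1].astype(np.float32)))
                print(q.round(1).tolist(),plane(C[n],q,z).round(4).tolist())
E
python3 - <<'E'
import cv2
im=cv2.imread("pics/top0.png")[190:310,200:430]
cv2.imwrite("pics/top0z.png",cv2.resize(im,None,fx=3.4,fy=3.4,interpolation=cv2.INTER_CUBIC))
E
```

```text
top cap [388.0915 218.0976] [381 211  15  15 164] [ 0.6175 -0.2862  0.023 ]
top post [284.6444 262.7175] [276 252  20  21 315] [0.4771 0.0033 0.04  ]
top capped [289.0533 217.8402] [283 211  14  15 169] [ 0.598  -0.0037  0.063 ]
top vol [257.3517 240.9194] [ 206  202  103   78 7086] [0.5346 0.0813 0.036 ]
[[205.1999969482422, 274.1000061035156], [209.5, 201.5], [308.6000061035156, 207.3000030517578], [304.3999938964844, 279.8999938964844]] [[0.4368, 0.219, 0.036], [0.6413, 0.223, 0.036], [0.6363, -0.0581, 0.036], [0.433, -0.0522, 0.036]]
top bits [223.7 239.7] [220 237   8   6  30] [0.5332 0.1743 0.041 ]
top bits [236.9744 241.3077] [234 238   7   8  39] [0.5303 0.1373 0.041 ]
top bits [251.6538 245.1538] [248 243   8   5  26] [0.5214 0.0961 0.041 ]
scene cap [176.9763 310.7417] [167 298  21  27 422] [ 0.6174 -0.2893  0.023 ]
scene post [221.  193.5] [218 191   7   6  34] [0.4594 0.0141 0.04  ]
scene post [221.8667 201.4593] [212 194  20  14 135] [ 0.4805 -0.0052  0.04  ]
scene vol [261.2254 201.2941] [ 195  152  132   98 7399] [0.5529 0.0594 0.036 ]
[[191.10000610351562, 208.0], [279.3999938964844, 130.8000030517578], [331.3999938964844, 190.1999969482422], [243.10000610351562, 267.3999938964844]] [[0.4346, -0.0665, 0.036], [0.4093, 0.3089, 0.036], [0.665, 0.2015, 0.036], [0.6559, -0.1239, 0.036]]
scene bits [283.9231 172.1923] [281 170   7   5  26] [0.5327 0.1749 0.041 ]
scene bits [273.4643 179.4286] [271 177   6   6  28] [0.5292 0.1362 0.041 ]
scene bits [261.2727 186.303 ] [258 184   8   6  33] [0.5215 0.0969 0.041 ]
```

View pics/top0z.png

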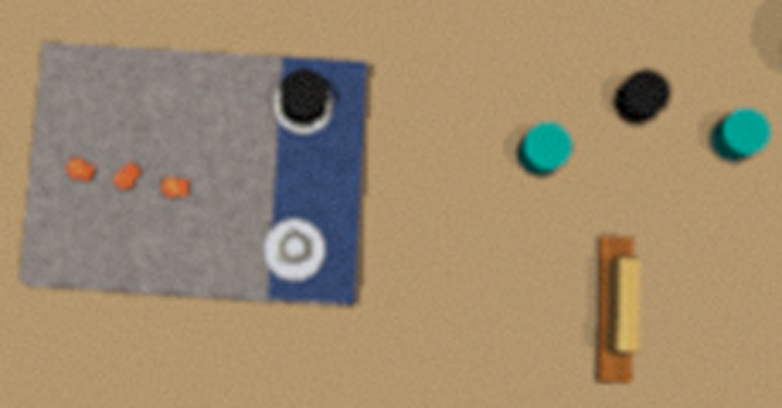

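The crop shows the scraper foot corners at zoom (600,236), (634,237), (632,381) and (597,380), with the rib top centred at (627,304). The bare post's flange centre is at zoom (295,249).

```bash
python3 - <<'E'
from h import *
from bench import imaging
C=imaging.get_calibration("top")
np.set_printoptions(precision=4,suppress=True)
f=lambda p,z:plane(C,np.array(p)/3.4+[200,190],z)
q=f([(600,236),(634,237),(632,381),(597,380)],.014);print(q,q.mean(0));d=(q[0]+q[1]-q[2]-q[3]);print(np.degrees(np.arctan2(d[1],d[0])))
print(f([(627,304)],.06),f([(295,249),(303,102)],.04))
v=f([(42,43),(371,64),(357,303),(21,283)],.036);print(v,v.mean(0))
W=imaging.get_calibration("wrist");print(W["pose"],W["fx"])
E
```

```text
[[ 0.4995 -0.2541  0.014 ]
 [ 0.4997 -0.2824  0.014 ]
 [ 0.3825 -0.28    0.014 ]
 [ 0.3824 -0.2515  0.014 ]] [ 0.441 -0.267  0.014]
-1.2324844680405493
[[ 0.4409 -0.2656  0.06  ]] [[ 0.4759 -0.0025  0.04  ]
 [ 0.5967 -0.0044  0.04  ]]
[[ 0.6383  0.2147  0.036 ]
 [ 0.632  -0.0596  0.036 ]
 [ 0.4352 -0.0539  0.036 ]
 [ 0.4392  0.2166  0.036 ]] [0.5362 0.0795 0.036 ]
[[ 0.3999 -0.8697 -0.2894  0.334 ]
 [-0.9166 -0.3796 -0.1259 -0.5629]
 [-0.0003  0.3156 -0.9489  0.3735]
 [ 0.      0.      0.      1.    ]] 372.69948799153167
```

Call:
drive_tool(moves="18 33 -3 0 0 -2.5 85; 18 33 -3 0 0 -2.5 85; 18 33 -3 0 0 -2.5 85; 18 33 -3 0 0 -2.5 85; 18 33 -3 0 0 -2.5 85; 18 33 -3 0 0 -2.5 85; 18 33 -3 0 0 -2.5 85; 18 33 -3 0 0 -2.5 85; 18 33 -3 0 0 -2.5 85; 18 32 -3 0 0 -2.3 85")

```text
t: 0.93
tcp_pos: [0.4405, -0.2647, 0.1649]
orientation: [-3.141, 0.0, -0.023]
contact_force: [0.6, -0.4, -1.2]
width: 0.997
grip_force: 0.0
```

```bash
python3 - <<'E'
from h import *
from bench import imaging,readout
s=readout.state();print(s['t'],s['tcp_pos'],s['orientation'],s['joint_pos'].round(2))
C=imaging.get_calibration("wrist");im=imaging.capture("wrist")
cv2.imwrite("pics/w1.png",im[:,:,::-1]); np.save("w1.npy",C,allow_pickle=True)
E
```

```text
0.9333 [ 0.44046036 -0.26469916  0.16490973] [-3.14134703e+00  4.38014610e-04 -2.31203335e-02] [ 0.48  0.35 -0.04  1.92  0.02  0.87 -1.16]
```

View pics/w1.png

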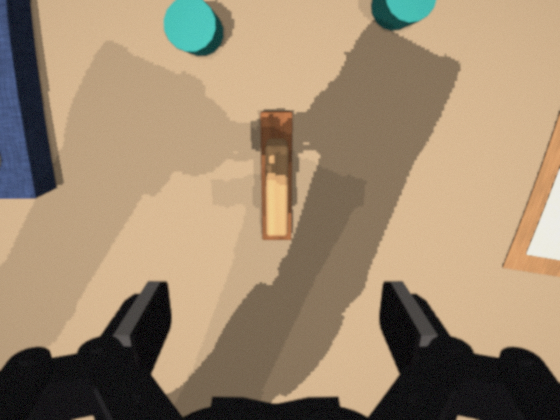

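The wrist view shows the scraper nearly centred between the fingers: foot far edge (261–293, 110), rib near end about (265–288, 237).

```bash
python3 - <<'E'
from h import *
C=np.load("w1.npy",allow_pickle=True).item()
np.set_printoptions(precision=4,suppress=True)
print(plane(C,[(261,111),(293,111)],.014),plane(C,[(265,180),(265,236),(288,236),(289,180)],.06),plane(C,[(262,239),(292,239)],.014))
E
```

```text
[[ 0.5025 -0.2545  0.014 ]
 [ 0.5018 -0.2821  0.014 ]] [[ 0.4524 -0.2575  0.06  ]
 [ 0.4052 -0.256   0.06  ]
 [ 0.4047 -0.2749  0.06  ]
 [ 0.4519 -0.2763  0.06  ]] [[ 0.3834 -0.2513  0.014 ]
 [ 0.3827 -0.28    0.014 ]]
```

Call:
drive_tool(moves="0.5 -0.5 -28 0 0 0 85; 0.5 -0.5 -28 0 0 0 85; 0.5 -0.5 -28 0 0 0 85; 0.5 -0.5 -28 0 0 0 85; 0 -0.3 -17 0 0 0 85; 0 0 -8 0 0 0 60; 0 0 0 0 0 0 10; 0 0 0 0 0 0 5; 0 0 0 0 0 0 5; 0 0 0 0 0 0 5")

```text
t: 1.82
tcp_pos: [0.4431, -0.2696, 0.0295]
orientation: [3.141, -0.002, -0.021]
contact_force: [0.5, -0.1, -0.2]
width: 0.289
grip_force: 0.0
```

Call:
drive_tool(moves="0 0 0 0 0 0 5; 0 0 0 0 0 0 5; 0 0 0 0 0 0 5; 0 0 10 0 0 0 5; 0 0 20 0 0 0 5; 0 0 25 0 0 0 5; 0 0 25 0 0 0 5; 0 0 20 0 0 0 5; 0 0 10 0 0 0 5; 0 0 0 0 0 0 5")

```text
t: 2.65
tcp_pos: [0.4437, -0.2699, 0.1408]
orientation: [3.139, -0.004, -0.021]
contact_force: [0.4, -0.7, 0.2]
width: 0.058
grip_force: 0.0
```

```bash
python3 - <<'E'
from h import *
from bench import imaging,readout
s=readout.state();print(s['t'],s['tcp_pos'],s['width'],s['grip_force'],s['contact_force'])
C=imaging.get_calibration("wrist");im=imaging.capture("wrist");sc=imaging.capture("scene")[215:320,80:220]
np.save("w2.npy",C,allow_pickle=True)
im=cv2.resize(im,None,fx=.8,fy=.8);sc=cv2.resize(sc,None,fx=2.4,fy=2.4)
o=np.zeros((336,448+336,3),np.uint8);o[:,:448]=im;o[:252,448:]=sc
cv2.imwrite("pics/w2.png",o[:,:,::-1])
E
```

```text
2.65 [ 0.4437311  -0.2698687   0.14082209] 0.058357248945958486 0.0 [ 0.36545473 -0.69788434  0.20443518]
```

View pics/w2.png

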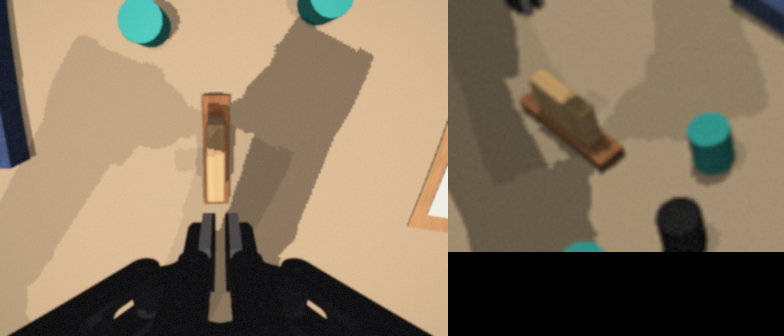

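The scraper still stands upright at the same place and the fingers are shut in air above it. In full-frame pixels the foot far edge is at about (254–289, 118) and the fingertips at (275, 267).

```bash
python3 - <<'E'
from h import *
np.set_printoptions(precision=4,suppress=True)
for f,t in(("w1.npy",(.4405,-.2647,.1649)),("w2.npy",(.4437,-.2699,.1408))):
    C=np.load(f,allow_pickle=True).item();K,d,P=cal(C);Q=np.linalg.inv(P)
    r=cv2.Rodrigues(Q[:3,:3])[0]
    print(P[:3,3],cv2.projectPoints(np.array([t,(.4425,-.267,.06),(.480,-.268,.06),(.405,-.267,.06),(.5025,-.267,.014)]),r,Q[:3,3],K,d)[0].reshape(-1,2))
print(plane(C,[(254,118),(289,118)],.014),plane(C,np.array([(207,152),(225,152),(225,202),(206,202)])/.8,.06))
E
```

```text
[ 0.5212 -0.2667  0.344 ] [[274.5202 249.1558]
 [277.4144 191.8999]
 [277.6671 144.3363]
 [278.3903 235.9242]
 [275.5324 110.5997]]
[ 0.5237 -0.2712  0.3203] [[274.5926 249.272 ]
 [270.4162 205.6816]
 [270.4966 154.6551]
 [271.6654 252.5534]
 [269.0322 117.3794]]
[[ 0.5023 -0.2549  0.014 ]
 [ 0.5017 -0.283   0.014 ]] [[ 0.4545 -0.2589  0.06  ]
 [ 0.4542 -0.2751  0.06  ]
 [ 0.4049 -0.2743  0.06  ]
 [ 0.4053 -0.2562  0.06  ]]
```

Call:
drive_tool(moves="0 3 0 0 0 0 60; 0 0 -10 0 0 0 60; 0 0 -10 0 0 0 60; 0 0 -15 0 0 0 60; 0 0 -15 0 0 0 60; 0 0 -20 0 0 0 60; 0 0 -20 0 0 0 60; 0 0 -15 0 0 0 60; 0 0 -10 0 0 0 60; 0 0 -5 0 0 0 60")

```text
t: 3.58
tcp_pos: [0.4405, -0.265, 0.0157]
orientation: [-3.14, 0.004, -0.021]
contact_force: [-0.4, -0.2, 0.2]
width: 0.702
grip_force: 0.0
```

Call:
drive_tool(moves="0 0 0 0 0 0 0; 0 0 0 0 0 0 0; 0 0 0 0 0 0 0; 0 0 0 0 0 0 0; 0 0 0 0 0 0 0; 0 0 0 0 0 0 0; 0 0 0 0 0 0 0; 0 0 0 0 0 0 0; 0 0 0 0 0 0 0; 0 0 0 0 0 0 0")

```text
t: 4.42
tcp_pos: [0.4428, -0.2663, 0.0191]
orientation: [3.141, -0.001, -0.021]
contact_force: [-0.3, 1.0, 6.1]
width: 0.184
grip_force: 59.1
```

Gripped now (59 N). Lift and carry it over the volume, off-centre so that the fingers stay clear of the bits.

Call:
drive_tool(moves="0 0 10 0 0 0 0; 0 0 20 0 0 0 0; 0 0 30 0 0 0 0; 0 0 30 0 0 0 0; 3 8 30 0 0 0 0; 8 20 8 0 0 0 0; 12 32 0 0 0 0 0; 12 32 0 0 0 0 0; 12 32 0 0 0 0 0; 12 32 0 0 0 0 0")

```text
t: 5.25
tcp_pos: [0.5013, -0.1086, 0.147]
orientation: [3.141, -0.001, -0.022]
contact_force: [-0.4, -1.0, -1.2]
width: 0.179
grip_force: 58.9
```

Call:
drive_tool(moves="12 32 0 0 0 0 0; 12 32 0 0 0 0 0; 12 32 0 0 0 0 0; 12 32 0 0 0 0 0; 10 22 0 0 0 0 0; 8 12 0 0 0 0 0; 4 7 0 0 0 0 0; 2 4 0 0 0 0 0; 0 0 0 0 0 0 0; 0 0 0 0 0 0 0")

```text
t: 6.08
tcp_pos: [0.5728, 0.061, 0.1461]
orientation: [3.14, 0.001, -0.023]
contact_force: [-0.0, -0.7, -1.2]
width: 0.179
grip_force: 58.9
```

```bash
python3 - <<'E'
from h import *
from bench import imaging,readout
s=readout.state();print(s['t'],s['tcp_pos'],s['orientation'],s['width'],s['grip_force'],s['contact_force'])
C=imaging.get_calibration("wrist");np.save("w3.npy",C,allow_pickle=True)
im=imaging.capture("wrist");sc=imaging.capture("scene")[130:270,170:350]
im=cv2.resize(im,None,fx=.8,fy=.8);sc=cv2.resize(sc,(336,261))
o=np.zeros((336,448+336,3),np.uint8);o[:,:448]=im;o[:261,448:]=sc
cv2.imwrite("pics/w3.png",o[:,:,::-1])
E
```

```text
6.0833 [0.57275241 0.06103022 0.14607647] [ 3.14044010e+00  7.12801260e-04 -2.31306806e-02] 0.17888401342271396 58.93488585948944 [-0.04716103 -0.73229587 -1.24459257]
```

View pics/w3.png

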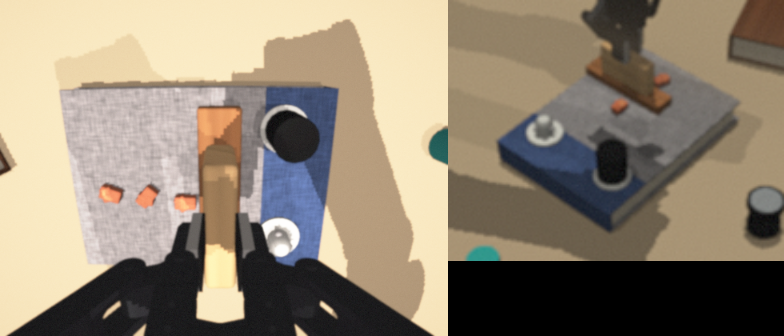

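The scraper is held upright. Full-frame pixels: bits at about (139,243), (185,245) and (232,254), bare post (350,295).

```bash
python3 - <<'E'
from h import *
np.set_printoptions(precision=4,suppress=True)
C=np.load("w3.npy",allow_pickle=True).item()
print(plane(C,np.array([(111,194),(148,196),(186,203)])/.8,.043)); print(plane(C,np.array([(174,194),(197,211),(174,211),(197,194)])/.8,.041))
print(plane(C,np.array([(62,90),(337,89)])/.8,.036), plane(C,np.array([(280,238)])/.8,.040))
E
```

```text
[[0.5346 0.1748 0.043 ]
 [0.5316 0.136  0.043 ]
 [0.5229 0.097  0.043 ]]
[[0.5325 0.1091 0.041 ]
 [0.5124 0.0862 0.041 ]
 [0.5129 0.1106 0.041 ]
 [0.5319 0.0853 0.041 ]]
[[ 0.6414  0.2122  0.036 ]
 [ 0.6351 -0.0532  0.036 ]] [[ 0.4764 -0.0035  0.04  ]]
```

Call:
drive_tool(moves="-4 -3 -20 0 0 0 0; -4 -3 -20 0 0 0 0; 0 0 -20 0 0 0 0; 0 0 -13 0 0 0 0; 0 0 -8 0 0 0 0; 0 0 -5 0 0 0 0; 0 0 -2 0 0 0 0; 0 0 -1 0 0 0 0; 0 0 0 0 0 0 0; 0 0 0 0 0 0 0")

```text
t: 7.02
tcp_pos: [0.5658, 0.0571, 0.0579]
orientation: [-3.141, -0.001, -0.021]
contact_force: [0.3, 0.1, -0.6]
width: 0.183
grip_force: 58.9
```

Call:
drive_tool(moves="0 0 -1 0 0 0 0; 0 4 0 0 0 0 0; 0 7 0 0 0 0 0; 0 9 0 0 0 0 0; 0 10 0 0 0 0 0; 0 10 0 0 0 0 0; 0 10 0 0 0 0 0; 0 10 0 0 0 0 0; 0 10 0 0 0 0 0; 0 10 0 0 0 0 0")

```text
t: 7.85
tcp_pos: [0.5651, 0.1383, 0.0562]
orientation: [-3.142, 0.0, -0.021]
contact_force: [-0.1, 0.8, -1.0]
width: 0.184
grip_force: 59.0
```

Call:
drive_tool(moves="0 10 0 0 0 0 0; 0 10 0 0 0 0 0; 0 10 0 0 0 0 0; 0 10 0 0 0 0 0; 0 10 0 0 0 0 0; 0 10 0 0 0 0 0; 0 10 0 0 0 0 0; 0 10 0 0 0 0 0; 0 5 0 0 0 0 0; 0 2 0 0 0 0 0")

```text
t: 8.68
tcp_pos: [0.5649, 0.2257, 0.0562]
orientation: [-3.141, 0.0, -0.019]
contact_force: [-0.0, 0.9, -1.2]
width: 0.181
grip_force: 58.9
```

```bash
python3 - <<'E'
from h import *
from bench import imaging,readout
s=readout.state();print(s['t'],s['tcp_pos'],s['width'],s['contact_force'])
im=imaging.capture("wrist");sc=imaging.capture("scene")[130:270,170:350]
im=cv2.resize(im,None,fx=.8,fy=.8);sc=cv2.resize(sc,(336,261))
o=np.zeros((336,448+336,3),np.uint8);o[:,:448]=im;o[:261,448:]=sc
cv2.imwrite("pics/w4.png",o[:,:,::-1])
E
```

```text
8.6833 [0.56493868 0.22572915 0.05618657] 0.18098075473962213 [-0.00901427  0.90929306 -1.18910355]
```

View pics/w4.png

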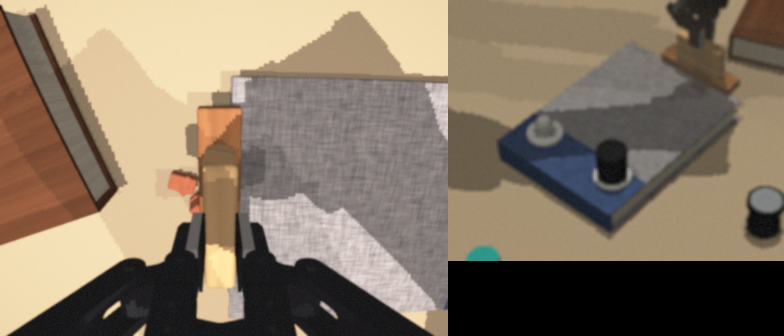

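The bits are off the cover in front of the scraper (visible at (181,183) and (196,203)). Lift, carry back, and check on the way.

Call:
drive_tool(moves="0 0 10 0 0 0 0; 0 0 20 0 0 0 0; 0 0 30 0 0 0 0; 0 -5 30 0 0 0 0; 0 -15 8 0 0 0 0; 0 -30 0 0 0 0 0; -8 -36 0 0 0 0 0; -8 -36 0 0 0 0 0; -8 -36 0 0 0 0 0; -9 -36 0 0 0 0 0")

```text
t: 9.62
tcp_pos: [0.5317, 0.0275, 0.1551]
orientation: [3.141, -0.001, -0.022]
contact_force: [0.7, -0.1, -1.1]
width: 0.183
grip_force: 58.9
```

Call:
drive_tool(moves="-9 -37 0 0 0 0 0; -9 -37 0 0 0 0 0; -9 -37 0 0 0 0 0; -9 -37 0 0 0 0 0; -9 -37 0 0 0 0 0; -9 -37 0 0 0 0 0; -9 -32 0 0 0 0 0; -9 -24 -10 0 0 0 0; -10 -15 -20 0 0 0 0; -7 -5 -20 0 0 0 0")

```text
t: 10.45
tcp_pos: [0.4419, -0.2728, 0.1051]
orientation: [3.138, -0.002, -0.027]
contact_force: [0.7, 0.4, -2.0]
width: 0.184
grip_force: 58.9
```

```bash
python3 - <<'E'
from h import *
from bench import imaging,readout
s=readout.state();print(s['t'],s['tcp_pos'],s['grip_force'],s['contact_force'])
c={};p={}
for n in("scene","top"):
    im=imaging.capture(n)[:,:,::-1];cv2.imwrite(f"pics/{n}5.png",im);C=imaging.get_calibration(n);c[n]=C
    hsv=cv2.cvtColor(im.copy(),cv2.COLOR_BGR2HSV).astype(int);h,s_,v=hsv[...,0],hsv[...,1],hsv[...,2]
    m=(s_>130)&((h<12)|(h>172))&(v>90);R=np.zeros(m.shape,bool)
    R[(slice(100,260),slice(190,400)) if n=="scene" else (slice(190,290),slice(170,320))]=1
    for ce,st,l in blobs(m&R,6): print(n,ce,st,plane(C,ce,.005)[0].round(4))
E
```

```text
10.45 [ 0.44193651 -0.27283357  0.10513405] 58.936877846717834 [ 0.71969286  0.35758232 -1.9508933 ]
scene [347.14102564 115.94871795] [340 109  19  14  78] [0.4976 0.5253 0.005 ]
scene [362.72222222 117.61111111] [359 113   8   8  18] [0.5388 0.5475 0.005 ]
scene [366.06953642 132.63907285] [350 115  36  35 302] [0.5864 0.4918 0.005 ]
scene [349.875 126.225] [346 120  10  15  40] [0.5325 0.488  0.005 ]
scene [380.72727273 125.45454545] [379 122   5   8  11] [0.6014 0.5479 0.005 ]
scene [336.80821918 132.47945205] [329 124  16  19  73] [0.5196 0.4393 0.005 ]
scene [340.51282051 139.87179487] [336 132   9  17  39] [0.5475 0.4176 0.005 ]
scene [349.         135.14285714] [348 133   3   5   7] [0.5543 0.451  0.005 ]
scene [377.625 134.375] [376 133   4   4   8] [0.6169 0.5058 0.005 ]
scene [347.66666667 139.33333333] [346 138   4   3   6] [0.5622 0.4325 0.005 ]
scene [345.44444444 142.66666667] [344 141   5   4   9] [0.5658 0.4158 0.005 ]
scene [378.14285714 141.57142857] [377 140   3   5   7] [0.6357 0.4783 0.005 ]
scene [359.    145.625] [356 143   6   6  16] [0.6032 0.4288 0.005 ]
scene [292.8125 161.625 ] [291 160   5   4  16] [0.4996 0.2561 0.005 ]
scene [301.  166.5] [300 166   3   2   6] [0.5295 0.2541 0.005 ]
scene [309.         170.10526316] [306 169   7   4  19] [0.5554 0.256  0.005 ]
top [171.08333333 225.41666667] [170 222   3   8  12] [0.5733 0.3339 0.005 ]
top [198.88235294 234.68627451] [194 230  10  11  51] [0.5499 0.2512 0.005 ]
top [195.56 252.2 ] [192 249   8   7  25] [0.4993 0.2565 0.005 ]
```

All three bits lie on the desk at x≈0.50, 0.53 and 0.555, y≈0.255. Set the scraper down.

Call:
drive_tool(moves="0 0 -20 0 0 0 0; 0 0 -25 0 0 0 0; 0 0 -20 0 0 0 0; 0 0 -10 0 0 0 0; 0 0 -5 0 0 0 0; 0 0 -3 0 0 0 0; 0 0 -1 0 0 0 0; 0 0 -1 0 0 0 0; 0 0 0 0 0 0 0; 0 0 0 0 0 0 0")

```text
t: 11.38
tcp_pos: [0.4436, -0.2682, 0.0199]
orientation: [3.141, -0.001, -0.021]
contact_force: [-0.0, -0.0, -1.7]
width: 0.185
grip_force: 58.9
```

Call:
drive_tool(moves="0 0 -1 0 0 0 0; 0 0 0 0 0 0 0; 0 0 0 0 0 0 70; 0 0 0 0 0 0 70; 0 0 0 0 0 0 70; 0 0 0 0 0 0 70; 0 0 0 0 0 0 70; 0 0 0 0 0 0 70; 0 0 10 0 0 0 70; 0 0 20 0 0 0 85")

```text
t: 12.22
tcp_pos: [0.4415, -0.267, 0.0472]
orientation: [-3.14, 0.004, -0.021]
contact_force: [-0.7, -0.4, 0.1]
width: 0.936
grip_force: 0.0
```

Call:
drive_tool(moves="0 0 30 0 0 0 85; 0 0 35 0 0 0 85; 4 0 35 0 0 0 85; 12 -1 25 0 0 0 85; 20 -2 0 0 0 0 85; 25 -2 0 0 0 0 85; 25 -3 0 0 0 0 85; 25 -3 0 0 0 0 85; 20 -2 0 0 0 0 85; 10 -2 0 0 0 0 85")

```text
t: 13.05
tcp_pos: [0.5867, -0.2822, 0.1739]
orientation: [-3.141, -0.002, -0.019]
contact_force: [0.4, 0.6, -0.6]
width: 0.998
grip_force: 0.0
```

```bash
python3 - <<'E'
from h import *
from bench import imaging,readout
s=readout.state();print(s['t'],s['tcp_pos'],s['orientation'],s['width'])
C=imaging.get_calibration("wrist");np.save("w6.npy",C,allow_pickle=True);im=imaging.capture("wrist")
cv2.imwrite("pics/w6.png",im[:,:,::-1])
E
```

```text
13.05 [ 0.58670179 -0.2821811   0.17386395] [-3.14133940e+00 -1.67704673e-03 -1.93635456e-02] 0.9976908647825716
```

View pics/w6.png

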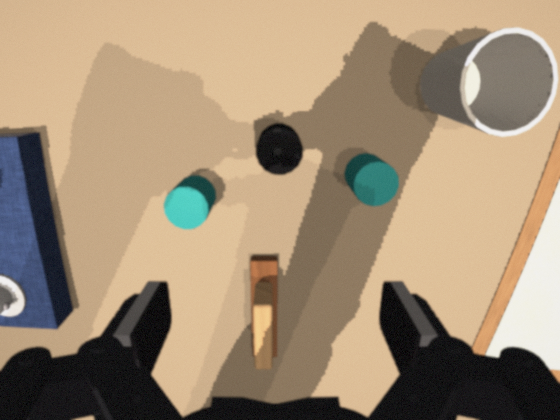

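The scraper stands let go on the desk. The loose black cap is at (279,150), the decoys at (187,205) and (375,180), clear of the fingers. Next I look at the bare post from the same relative position so calibration errors cancel.

Call:
drive_tool(moves="-14 28 5 0 0 0 85; -14 28 5 0 0 0 85; -14 28 5 0 0 0 85; -14 29 5 0 0 0 85; -14 29 5 0 0 0 85; -14 29 5 0 0 0 85; -14 29 5 0 0 0 85; -14 29 3 0 0 0 85; -14 29 0 0 0 0 85; -14 26 0 0 0 0 85")

```text
t: 13.93
tcp_pos: [0.4427, 0.0024, 0.212]
orientation: [3.141, -0.001, -0.021]
contact_force: [-0.2, 1.3, 0.5]
width: 0.997
grip_force: 0.0
```

Call:
drive_tool(moves="0 0 0 0 0 0 85; 0 0 0 0 0 0 85; 0 0 0 0 0 0 85; 0 0 0 0 0 0 85; 0 0 0 0 0 0 85; 0 0 0 0 0 0 85; 0 0 0 0 0 0 85; 0 0 0 0 0 0 85; 0 0 0 0 0 0 85; 0 0 0 0 0 0 85")

```text
t: 14.77
tcp_pos: [0.4442, 0.001, 0.2111]
orientation: [3.142, 0.0, -0.021]
contact_force: [-0.5, 0.0, -0.1]
width: 0.995
grip_force: 0.0
```

```bash
python3 - <<'E'
from h import *
from bench import imaging,readout
np.set_printoptions(precision=4,suppress=True)
s=readout.state();print(s['t'],s['tcp_pos'],s['orientation'],s['joint_pos'])
C=imaging.get_calibration("wrist");np.save("w7.npy",C,allow_pickle=True);im=imaging.capture("wrist")[:,:,::-1].copy()
cv2.imwrite("pics/w7.png",im)
def go(im,C,kind,z):
    hsv=cv2.cvtColor(im,cv2.COLOR_BGR2HSV).astype(int);h,s,v=hsv[...,0],hsv[...,1],hsv[...,2]
    m=(v<50) if kind=="dark" else (s<45)&(v>140)
    m[270:]=0
    for ce,st,l in blobs(m,300):
        e=cv2.fitEllipse(cv2.convexHull(np.argwhere(l)[:,::-1].astype(np.int32))) 
        print(kind,ce,st,np.round(e[0],1),np.round(e[1],1),plane(C,[ce,e[0]],z))
go(im,C,"white",.040)
C=np.load("w6.npy",allow_pickle=True).item();go(cv2.imread("pics/w6.png"),C,"dark",.023)
E
```

```text
14.7667 [0.4442 0.001  0.2111] [ 3.1416  0.0002 -0.0212] [ 0.014   0.1687 -0.1305  2.0331  0.027   0.9416 -1.7225]
white [155.2981  89.8539] [   34     0   292   183 39578] [178.5  77.5] [294.6 349.3] [[0.5269 0.1077 0.04  ]
 [0.5368 0.0854 0.04  ]]
dark [278.7382 148.3929] [ 257  124   45   49 1723] [278.8 148.5] [44.3 49.4] [[ 0.6163 -0.2865  0.023 ]
 [ 0.6161 -0.2865  0.023 ]]
dark [ 40.7165 202.3405] [  19  133   45  137 2526] [ 40.8 200.4] [ 23.3 207.2] [[ 0.5712 -0.0564  0.023 ]
 [ 0.5732 -0.0569  0.023 ]]
```

View pics/w7.png

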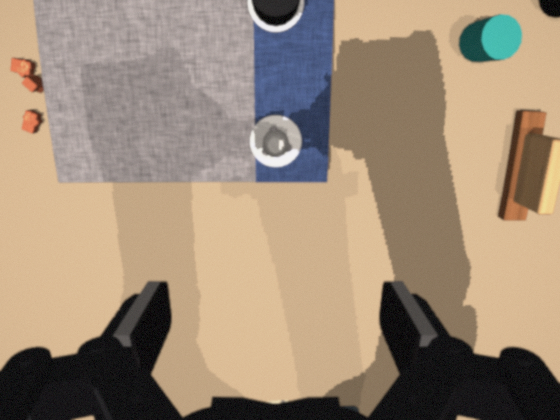

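The flange is centred near (276,141); the three bits are on the desk at (22,66), (31,84) and (31,121), and the scraper stands at the right. I fit the flange rim.

```bash
python3 - <<'E'
from h import *
np.set_printoptions(precision=4,suppress=True)
C=np.load("w7.npy",allow_pickle=True).item()
im=cv2.imread("pics/w7.png")[90:192,225:327]
hsv=cv2.cvtColor(im,cv2.COLOR_BGR2HSV).astype(int)
r=cv2.GaussianBlur(im[...,2],(3,3),0).astype(float)
P=[]
for a in np.linspace(0,2*np.pi,90,endpoint=False):
    t=np.arange(19,33,.25);x=51+t*np.cos(a);y=51+t*np.sin(a)
    g=np.gradient(cv2.remap(r.astype(np.float32),x.astype(np.float32)[None],y.astype(np.float32)[None],1)[0]);i=g.argmin();P.append((x[i]+225,y[i]+90))
P=np.float32(P);e=cv2.fitEllipse(P)
for _ in range(3):
    d=np.abs(np.linalg.norm(P-e[0],axis=1)-np.mean(e[1])/2);P=P[d<max(2,np.median(d)*2.5)];e=cv2.fitEllipse(P)
print(e,len(P),plane(C,[e[0]],.04)[0])
c,rad=cv2.minEnclosingCircle(plane(C,P,.04)[:,:2].astype(np.float32));print(c,rad,plane(C,P,.04)[:,:2].mean(0))
E
```

```text
((275.2729797363281, 140.73690795898438), (51.81495666503906, 52.2302360534668), 8.401180267333984) 89 [ 0.4775 -0.0005  0.04  ]
(0.477335125207901, -0.0004920610226690769) 0.024999627843499184 [ 0.4771 -0.001 ]
```

Call:
drive_tool(moves="17.2 -28.7 -6 0 0 0 70; 17.2 -28.7 -8 0 0 0 70; 17.2 -28.7 -8 0 0 0 70; 17.2 -28.7 -8 0 0 0 70; 17.2 -28.7 -8 0 0 0 70; 17.2 -28.7 -8 0 0 0 70; 17.2 -28.7 -8 0 0 0 70; 17.2 -28.7 -8 0 0 0 70; 17.2 -28.7 -8 0 0 0 70; 17.2 -28.7 -7 0 0 0 70")

```text
t: 15.65
tcp_pos: [0.6166, -0.2873, 0.1333]
orientation: [-3.141, 0.001, -0.021]
contact_force: [1.2, 0.6, -0.0]
width: 0.816
grip_force: 0.0
```

Call:
drive_tool(moves="0 0 0 0 0 0 70; 0 0 -10 0 0 0 70; 0 0 -20 0 0 0 70; 0 0 -25 0 0 0 70; 0 0 -25 0 0 0 70; 0 0 -20 0 0 0 70; 0 0 -14 0 0 0 70; 0 0 -8 0 0 0 70; 0 0 0 0 0 0 70; 0 0 0 0 0 0 70")

```text
t: 16.48
tcp_pos: [0.6165, -0.2857, 0.0127]
orientation: [3.142, -0.001, -0.021]
contact_force: [-0.2, 0.1, -0.7]
width: 0.82
grip_force: 0.0
```

Down the last 8 mm and close.

Call:
drive_tool(moves="0 0 -5 0 0 0 70; 0 0 -3 0 0 0 70; 0 0 0 0 0 0 20; 0 0 0 0 0 0 0; 0 0 0 0 0 0 0; 0 0 0 0 0 0 0; 0 0 0 0 0 0 0; 0 0 0 0 0 0 0; 0 0 0 0 0 0 0; 0 0 0 0 0 0 0")

```text
t: 17.32
tcp_pos: [0.6165, -0.2861, 0.0051]
orientation: [3.141, -0.001, -0.021]
contact_force: [-2.2, 0.4, 5.3]
width: 0.419
grip_force: 59.3
```

Call:
drive_tool(moves="0 0 0 0 0 0 0; 0 0 0 0 0 0 0; 0 0 0 0 0 0 0; 0 0 10 0 0 0 0; 0 0 20 0 0 0 0; 0 0 30 0 0 0 0; 0 0 30 0 0 0 0; 0 0 30 0 0 0 0; 0 0 10 0 0 0 0; 0 0 0 0 0 0 0")

```text
t: 18.15
tcp_pos: [0.6185, -0.287, 0.1381]
orientation: [3.139, -0.006, -0.021]
contact_force: [0.2, 0.5, -0.9]
width: 0.421
grip_force: 60.0
```

```bash
python3 - <<'E'
from h import *
from bench import imaging,readout
np.set_printoptions(precision=4,suppress=True)
s=readout.state();print(s['t'],s['tcp_pos'],s['orientation'],s['grip_force'],s['contact_force'])
C=imaging.get_calibration("wrist");im=imaging.capture("wrist")[:,:,::-1];cv2.imwrite("pics/w8.png",im);np.save("w8.npy",C,allow_pickle=True)
K,d,P=cal(C);Q=np.linalg.inv(P)
t=s['tcp_pos']
print(cv2.projectPoints(np.array([t,t+[0,0,.0187+.027],t+[.02,0,.0437],t+[-.02,0,.0437]]),cv2.Rodrigues(Q[:3,:3])[0],Q[:3,3],K,d)[0].reshape(-1,2))
E
```

```text
18.15 [ 0.6185 -0.287   0.1381] [ 3.1392 -0.0062 -0.0212] 59.99046742916107 [ 0.2428  0.5352 -0.9037]
[[274.5049 249.2158]
 [274.7602 294.5258]
 [273.6478 247.7788]
 [275.7505 332.2712]]
```

View pics/w8.png

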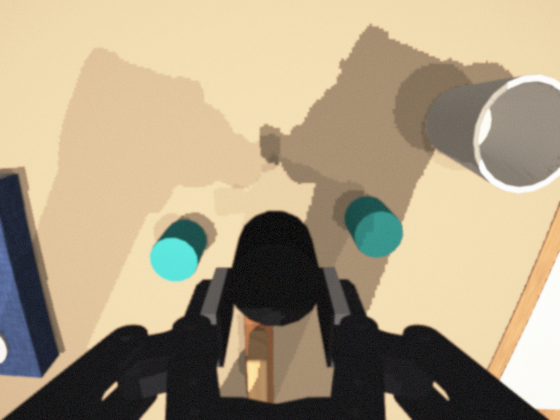

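The cap is held upright between the pads: near top edge at row 325, far bottom edge at row 211, columns 233–318. I compute its offset from the TCP.

```bash
python3 - <<'E'
from h import *
np.set_printoptions(precision=4,suppress=True)
C=np.load("w8.npy",allow_pickle=True).item();g=cv2.imread("pics/w8.png").max(2).astype(float)
col=g[:,268:282].mean(1);d=np.diff(col)
print(col[200:225].round(),col[312:335].round())
a=plane(C,[(275,325)],.1381+.041)[0];b=plane(C,[(275,211)],.1381-.005)[0]
print(a,b,(a+b)/2-[.6185,-.287,0], np.linalg.norm(a-b))
E
```

```text
[235. 235. 235. 235. 235. 235. 235. 235. 233. 220. 167.  96.  40.  19.
  16.  17.  17.  15.  17.  17.  17.  18.  19.  19.  18.] [ 36.  38.  40.  40.  40.  41.  40.  40.  39.  38.  38.  39.  47.  76.
 113. 134. 139. 140. 139. 139. 138. 139. 138.]
[ 0.6003 -0.2868  0.1791] [ 0.6379 -0.2877  0.1331] [ 0.0006 -0.0002  0.1561] 0.059425947816087045
```

Call:
drive_tool(moves="-10 22 0 0 0 0 0; -16 32 0 0 0 0 0; -16 32 0 0 0 0 0; -16 32 0 0 0 0 0; -16 32 0 0 0 0 0; -16 32 0 0 0 0 0; -16 32 0 0 0 0 0; -16 32 0 0 0 0 0; -12 25 0 0 0 0 0; -7 13 0 0 0 0 0")

```text
t: 19.03
tcp_pos: [0.4715, 0.0016, 0.1322]
orientation: [-3.141, 0.005, -0.017]
contact_force: [0.2, 0.5, -0.9]
width: 0.422
grip_force: 60.1
```

Call:
drive_tool(moves="0 2 -10 0 0 0 0; 0 0 -15 0 0 0 0; 0 0 -15 0 0 0 0; 0 0 -10 0 0 0 0; 0 0 -5 0 0 0 0; 0 0 0 0 0 0 0; 0 0 0 0 0 0 0; 0 0 0 0 0 0 0; 0 0 0 0 0 0 0; 0 0 0 0 0 0 0")

```text
t: 19.87
tcp_pos: [0.4757, 0.0, 0.0797]
orientation: [-3.142, -0.001, -0.021]
contact_force: [-0.8, -0.6, -0.5]
width: 0.423
grip_force: 60.1
```

```bash
python3 - <<'E'
from h import *
from bench import imaging,readout
np.set_printoptions(precision=4,suppress=True)
s=readout.state();print(s['t'],s['tcp_pos'],s['orientation'],s['grip_force'],s['contact_force'])
im=imaging.capture("wrist")[:,:,::-1];cv2.imwrite("pics/w9.png",im);im=imaging.capture("scene")[:,:,::-1];cv2.imwrite("pics/s9.png",im)
E
```

```text
19.8667 [0.4757 0.     0.0797] [-3.1415 -0.0012 -0.0211] 60.05248546600342 [-0.8362 -0.6249 -0.5048]
```

Call:
drive_tool(moves="1 -0.7 -4 0 0 0 0; 0 0 -4 0 0 0 0; 0 0 -3 0 0 0 0; 0 0 -2 0 0 0 0; 0 0 -2 0 0 0 0; 0 0 -2 0 0 0 0; 0 0 -1 0 0 0 0; 0 0 0 0 0 0 0; 0 0 0 0 0 0 0; 0 0 0 0 0 0 0")

```text
t: 20.8
tcp_pos: [0.4763, -0.0006, 0.0613]
orientation: [-3.142, -0.0, -0.021]
contact_force: [0.5, -0.5, -1.1]
width: 0.419
grip_force: 60.1
```

Call:
drive_tool(moves="0 0 -1 0 0 0 0; 0 0 -1 0 0 0 0; 0 0 -1 0 0 0 0; 0 0 -1 0 0 0 0; 0 0 0 0 0 0 0; 0 0 0 0 0 0 0; 0 0 0 0 0 0 0; 0 0 0 0 0 0 0; 0 0 0 0 0 0 0; 0 0 0 0 0 0 0")

```text
t: 21.63
tcp_pos: [0.4762, -0.0006, 0.0572]
orientation: [-3.142, 0.0, -0.021]
contact_force: [-0.0, 0.4, -1.7]
width: 0.427
grip_force: 60.0
```

Call:
drive_tool(moves="0 0 -1 0 0 0 0; 0 0 -1 0 0 0 0; 0 0 -1 0 0 0 0; 0 0 -1 0 0 0 0; 0 0 0 0 0 0 0; 0 0 0 0 0 0 0; 0 0 0 0 0 0 0; 0 0 0 0 0 0 0; 0 0 0 0 0 0 0; 0 0 0 0 0 0 0")

```text
t: 22.47
tcp_pos: [0.4781, -0.0004, 0.0543]
orientation: [-3.141, -0.003, -0.021]
contact_force: [-0.0, 1.2, 8.5]
width: 0.42
grip_force: 61.3
```

Call:
drive_tool(moves="0 0 -1 0 0 0 0; 0 0 -1 0 0 0 0; 0 0 -1 0 0 0 0; 0 0 0 0 0 0 0; 0 0 0 0 0 0 0; 0 0 0 0 0 0 0; 0 0 0 0 0 0 0; 0 0 0 0 0 0 0; 0 0 0 0 0 0 0; 0 0 0 0 0 0 0")

```text
t: 23.3
tcp_pos: [0.4761, -0.0005, 0.0501]
orientation: [-3.141, 0.0, -0.021]
contact_force: [0.7, 1.4, -2.2]
width: 0.421
grip_force: 60.2
```

It clicked: the force dropped. Now down to the flange.

Call:
drive_tool(moves="0 0 -1 0 0 0 0; 0 0 -1 0 0 0 0; 0 0 -1 0 0 0 0; 0 0 -1 0 0 0 0; 0 0 0 0 0 0 0; 0 0 0 0 0 0 0; 0 0 0 0 0 0 0; 0 0 0 0 0 0 0; 0 0 0 0 0 0 0; 0 0 0 0 0 0 0")

```text
t: 24.13
tcp_pos: [0.476, -0.0007, 0.0462]
orientation: [3.142, 0.0, -0.021]
contact_force: [0.3, 2.1, -1.8]
width: 0.419
grip_force: 60.3
```

Call:
drive_tool(moves="0 0 -0.5 0 0 0 0; 0 0 -0.5 0 0 0 0; 0 0 -0.5 0 0 0 0; 0 0 -0.5 0 0 0 0; 0 0 0 0 0 0 0; 0 0 0 0 0 0 0; 0 0 0 0 0 0 0; 0 0 0 0 0 0 0; 0 0 0 0 0 0 0; 0 0 0 0 0 0 0")

```text
t: 24.97
tcp_pos: [0.4761, -0.0006, 0.045]
orientation: [3.142, 0.0, -0.021]
contact_force: [-3.7, 1.7, 12.1]
width: 0.419
grip_force: 62.2
```

Call:
drive_tool(moves="0 0 0 0 0 0 0; 0 0 0 0 0 0 0; 0 0 0 0 0 0 0; 0 0 0 0 0 0 0; 0 0 0 0 0 0 0; 0 0 0 0 0 0 0; 0 0 0 0 0 0 0; 0 0 0 0 0 0 0; 0 0 0 0 0 0 0; 0 0 0 0 0 0 0")

```text
t: 25.8
tcp_pos: [0.4761, -0.0007, 0.045]
orientation: [3.141, 0.0, -0.021]
contact_force: [-4.9, 1.4, 12.0]
width: 0.421
grip_force: 62.2
```

Steady 12 N at the expected home height, so I hand in.

```bash
python3 -c "
from bench import sign_off
print(sign_off())"
```

```text
the job is handed in; nothing more can be done
None
```

I handed the job in at about 26 s: the three bits are on the desk, the scraper is set down clear of the volume, and the cap clicked home and is still held with a steady push of about 12 N; no verdict came back.

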